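# Tap the wedge home to clamp a tin

## Task

Clamp the lidded tin in the bench clamp: take the white wedge out of its rest and stand it thin end down in the clamp's slot, then drive it down with the tamper, gently, until it stops going further and the tin is held firmly between the jaws. Do not hammer on once it has stopped or the tin will dent; stand the tamper upright on the bench again and leave the other things alone.

Things in the scene. Friction and masses are not known exactly. Their poses are not given: they have to be found in the camera images.
- clamp: Metal bench clamp fixed to the bench: base plate 207 x 80 mm, 8 mm thick. The origin is on the bench under the middle of the wedge slot; x runs from the end cheek (-x side of the slot) across the slot to the sliding jaw, the tin and the back stop (plate from x = -45 to x = +162 mm); y is along the slot; z up.
- slot_mouth (a point): Middle of the top opening of the wedge slot, 100 mm above the bench, axes as the clamp's. The slot is 12 to 13 mm wide (x) here at the start and narrows downward, each face sloping 1:10 like the wedge; the faces are 44 mm long (y) and the slot is open at both y ends. It widens on the +x side only, as the jaw gives way.
- clamp_jaw: Sliding steel jaw, 44 mm wide, 100 mm high, between slot and tin. It slides along the clamp's x with about 2.5 N of friction; its face towards the tin is a sprung plate (30 N per mm). Its origin starts 0 to 1 mm from the clamp's. After 1 to 10 mm it squeezes the tin against the back stop (V block locked anywhere in an 8 mm range, not measured).
- tin_center (a point): Centre of a grey lidded tin, 71 mm in diameter, 68 mm high, standing on the clamp plate between jaw and back stop. It dents when squeezed by more than 45 N.
- wedge_center (a point): Centre (half-way up) of the white plastic wedge, 120 mm tall, 30 mm wide (y), 6 mm thick (x) at the lower end and 30 mm at the head; both broad faces slope 1:10, so either way round is the same. z points from thin end to head. 110 g. It starts upright, thin end down, 30 mm deep in its rest.
- wedge: The same wedge; origin in the middle of its thin end. Set loosely in the slot it sinks 25 to 40 mm below the mouth and stays standing; driven, it goes 5 to 55 mm further, then jams and holds by friction. Moving it takes about 4 to 8 N; slow pressing or tapping (2 to 4 cm/s) with 15 to 20 N seats it firmly.
- rest: Grey plastic block fixed to the bench, 56 (x) x 64 (y) x 40 mm high, with a pocket 30 mm deep in the top where the wedge stands, wedge axes along the block's. Origin at the centre of its underside.
- tamper_center (a point): Centre (half-way up, 47.5 mm above the foot) of the upright hand tamper: round metal handle 23 mm in diameter from 30 to 90 mm above its underside, on a black rubber foot 36 mm in diameter; 95 mm tall in all, about 200 g. z points up, foot below.
- wash_bottle_loose: Bystander: wash bottle with a spout, 180 mm tall. Origin at its underside.
- sample_cup_0_loose: Bystander: small white cup, 47 mm wide, 39 mm high. Origin at its underside.
- sample_cup_1_loose: Bystander: small white cup, 51 mm wide, 39 mm high. Origin at its underside.
- weight_0_loose: Bystander: metal weight, 23 mm wide, 48 mm high. Origin at its underside.
- weight_1_loose: Bystander: metal weight, 19 mm wide, 40 mm high. Origin at its underside.
- marker_0_loose: Bystander: marker pen lying on the bench, 134 mm long. Origin at its underside.
Things that resemble listed ones, but are neither listed nor needed, are in the scene too. What is shaped like the wedge but brown or yellow is not meant.

How it is judged (in metres and radians):
On the way, in this order (a step that is already met when the one before it is completed fails the run):
1. the wedge stands released in the slot, thin end down, not yet driven home (horizontal distance between wedge_center and slot_mouth below 0.012 m and angle between wedge_center's own z axis and vertical below 0.12 rad and z of wedge_center in the frame of slot_mouth below 0.037 m and contact force between the fingers and wedge below 0.1 N and contact force between clamp_jaw and tin below 2 N), for 0.2 s.
2. the tamper drives the wedge until the jaw squeezes the tin with more than 6 N (horizontal distance between wedge_center and slot_mouth below 0.012 m and angle between wedge_center's own z axis and vertical below 0.12 rad and z of wedge_center in the frame of slot_mouth below 0.037 m and contact force between tamper and wedge above 4 N and contact force between clamp_jaw and tin above 6 N), for 0.02 s.
At the end, for the whole second after the job is handed in: Wedge upright (0.12 rad) in the slot, centre within 12 mm of the slot middle in plan and at most 37 mm above the mouth; jaw squeezes the upright tin with over 6 N unaided; tamper upright on the bench (0.1 rad, centre below 52 mm); all at rest (horizontal distance between wedge_center and slot_mouth below 0.012 m and angle between wedge_center's own z axis and vertical below 0.12 rad and z of wedge_center in the frame of slot_mouth below 0.037 m and contact force between clamp_jaw and tin above 6 N and angle between each of tin_center, tamper_center's own z axis and vertical below 0.1 rad and height (world z) of tamper_center below 0.052 m and linear speed of tamper below 0.02 m/s and linear speed of wedge below 0.01 m/s); the robot touches nothing.
It fails at once if the tin is squeezed by more than 45 N (contact force between clamp_jaw and tin above 45 N).
It fails at once if the tamper strikes or presses the wedge with more than 70 N (contact force between tamper and wedge above 70 N).
It fails at once if a bystander is moved by more than 25 mm (distance of any of wash_bottle_loose, sample_cup_0_loose, sample_cup_1_loose, weight_0_loose, weight_1_loose, marker_0_loose from where it was at the start of the episode above 0.025 m).
It also fails if it takes over 54 s, if anything falls off the work surface, if the arm or the gripper's body presses on something with over 40 N, if the wrist force passes 120 N, or if a joint passes its speed limit or range.

## Robot

A 6-joint arm with a two-finger parallel gripper is mounted at the origin on a cart in front of the work surface, level with it; the furniture and walls round the work are solid. World frame = base frame: x ahead of the robot, y to its left, z up, the work surface at z = 0. Lengths are in m, angles in degrees, forces in N, time in s.
With the tool pointing down it reaches from about 0.325 to 0.775 m from the base axis. Payload 5.5 kg.
Tool frame: the origin (TCP) lies at the centre of the arm's flange, where the gripper is bolted on; the fingertips stand 182 mm ahead of it and the grasp point (between the pads) lies 163 mm ahead of it; z points along the fingers, y is the line along which they close (so a half turn about z gives the same grasp; the last joint's range is limited). The gripper opens to 88 mm and grips with 3 to 60 N. Pads are 20 mm wide; open, the fingers measure 115 mm over their backs; the gripper's body (75 mm by 178 mm) begins 61 mm behind the grasp point.
Start: joints at [63.1, 5.22, 70.514, -0, 104.267, -3.249], TCP at [0.241, 0.55, 0.405] pointing down, gripper open.
Joint ranges: [-164.24, 164.24], [-49.07, 125.15], [9.68, 141.18], [-86.29, 266.29], [3.28, 154.24], [-151.56, 151.56]. Speed limits (degrees/s): [147.25, 147.25, 172.46, 180, 180, 180].

## Interface

Orientations are given as [roll, pitch, yaw] about the fixed x, y, z axes, in that order (R = Rz(yaw) Ry(pitch) Rx(roll)).
In Python, from station import r gives the robot as it stands. The module is installed in compiled form; this text tells all that it offers. Calls block until the motion is done:
- r.reach(position, orientation): joint-space move of the TCP to a pose.
- r.servo_line(position, rotation=None, speed=0.15): straight line of the TCP; rotation=None keeps the orientation; speed is the mean speed in m/s.
- r.move_joints(angles): joint-space move.
- r.let_go() and r.grab(squeeze=None): open the fingers fully, or close them until they stop; squeeze is the grip in N (None keeps the last).
- r.wait(seconds).
- r.inverse_kinematics(position, orientation): joint angles nearest the present ones, or None.
- r.sense(): the state.
- r.snapshot(name): name is "scene" or "top"; returns a dict with "frame" (480x640x3 uint8, red, green, blue), "fx", "fy", "cx", "cy" (pixels), "R" (3x3) and "t" (3): a world point X has camera coordinates R X + t. Camera axes: x right, y down, z forward; pixel columns grow to the right and rows downward; lengths in m; the calibration is good to about 2 mm. A picture is of the moment at which its call begins. There is no depth.
A pose or a line that the arm cannot do raises r.IKError and nothing moves.
- r.hand_in(): hands the job in; it is judged then, once.
The state is a dict: "clock": time; "joints": joint angles; "joint_vel": joint speeds; "joint_torque": joint torques, N m; "tcp_pos": TCP position; "orientation": TCP orientation; "contact_force": force on the tool from outside, world axes, zero at the start; "torque": the same for the moment, N m; "opening": finger opening in m; "gripper_force": force on a finger pad.
Only numpy, scipy, OpenCV 4.12 (cv2) and the standard library are available. Lean on these libraries where they do the work, as an engineer would, in place of code of your own. Each camera call takes 0.05 s, during which the arm holds its last target. There are 200 camera calls.

## Working session

There is one attempt and no reset: what is moved stays moved. The work goes in short steps, each a Python script; the robot and the scene stay as the last script left them, time stands still between calls to the robot, and variables do not carry over. Pictures are saved under pics/ and viewed, at most 10 in all, crops included, and the job is handed in when it is done.

```bash
mkdir -p pics; cat > h.py <<'E'
import numpy as np, cv2, pickle
from station import r
def snap(n,tag):
    s=r.snapshot(n); cv2.imwrite(f'pics/{tag}.png',s['frame'][:,:,::-1]); pickle.dump(s,open(f'pics/{tag}.pkl','wb')); return s
def load(tag): return pickle.load(open(f'pics/{tag}.pkl','rb'))
def ray(s,u,v,z):
    R=np.array(s['R']);t=np.array(s['t']);c=-R.T@t
    d=R.T@np.array([(u-s['cx'])/s['fx'],(v-s['cy'])/s['fy'],1]); return c+d*(z-c[2])/d[2]
def proj(s,X):
    p=np.array(s['R'])@np.array(X)+np.array(s['t']); return [s['fx']*p[0]/p[2]+s['cx'],s['fy']*p[1]/p[2]+s['cy']]
def crop(tag,u0,v0,u1,v1,k,out):
    im=cv2.imread(f'pics/{tag}.png')[v0:v1,u0:u1]; cv2.imwrite(f'pics/{out}.png',cv2.resize(im,None,fx=k,fy=k,interpolation=cv2.INTER_CUBIC))
E
python3 - <<'E'
from h import *
for n in('scene','top'):
    s=snap(n,n+'0'); R=np.array(s['R']); print(n,s['fx'],-R.T@np.array(s['t']),R.round(3).tolist())
s=r.sense(); print(s['clock'],s['opening'],s['contact_force'],s['orientation'])
E
```

```text
scene 483.63196889269847 [ 0.11203677 -0.12128221  0.75558844] [[0.63, -0.776, -0.015], [-0.594, -0.47, -0.653], [0.5, 0.421, -0.757]]
top 514.779737106291 [0.42693157 0.25780262 0.98470796] [[0.001, -1.0, -0.002], [-0.987, -0.0, -0.161], [0.161, 0.003, -0.987]]
0.1 0.08764368293672804 [-0.53159291 -0.43386025 -0.49383967] [-1.79899676e+02 -4.73421128e-03  1.56346847e+02]
```

View pics/scene0.png

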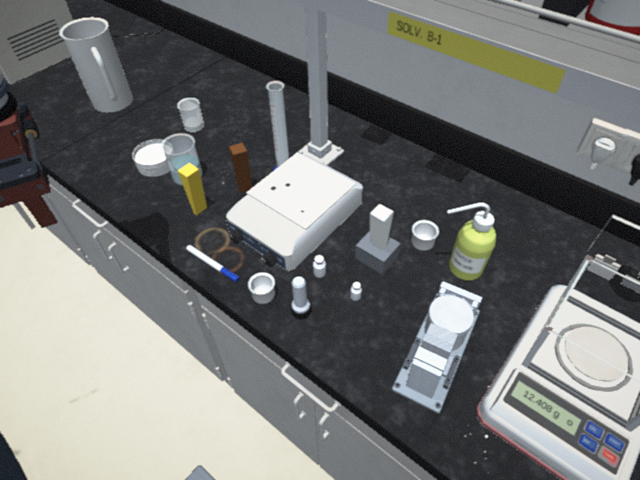

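View pics/top0.png

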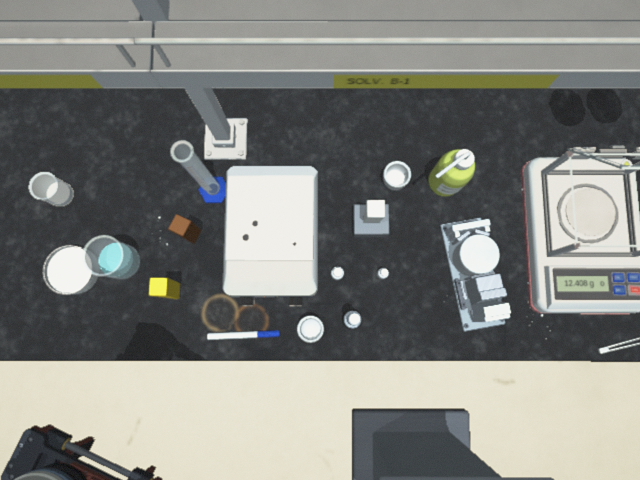

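Scene picture: the white wedge stands in the grey rest at scene (380,235), top (373,215). Look-alikes are the yellow wedge at (193,190) and the brown one at (240,168), so I choose the white one. The tamper is at scene (300,295), top (352,319), with two similar but smaller weights at (319,265) and (356,290). The clamp is at scene (437,350), top (478,275). Next is one close crop of each view.

```bash
python3 - <<'E'
from h import *
crop('top0',320,180,520,340,4,'c1'); crop('scene0',280,190,490,420,2.6,'c2')
E
```

```text
(no output)
```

View pics/c1.png

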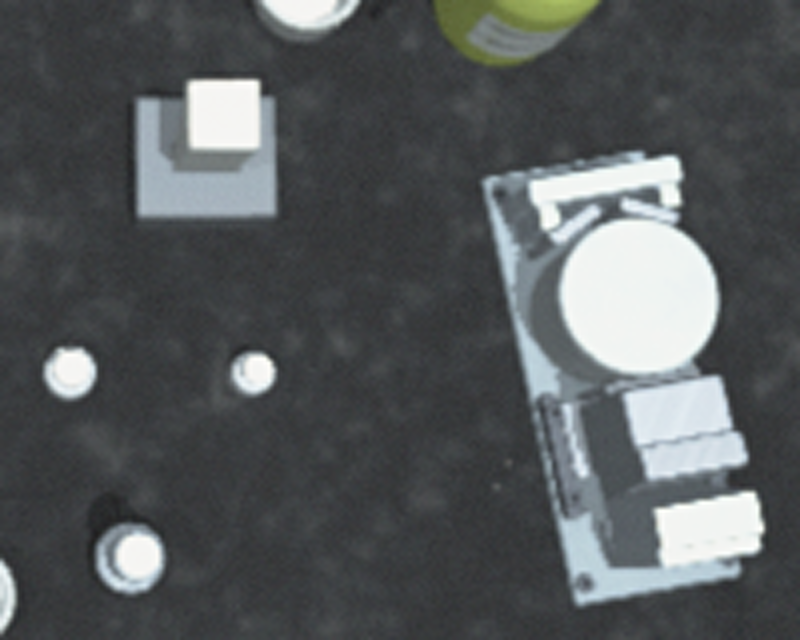

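View pics/c2.png

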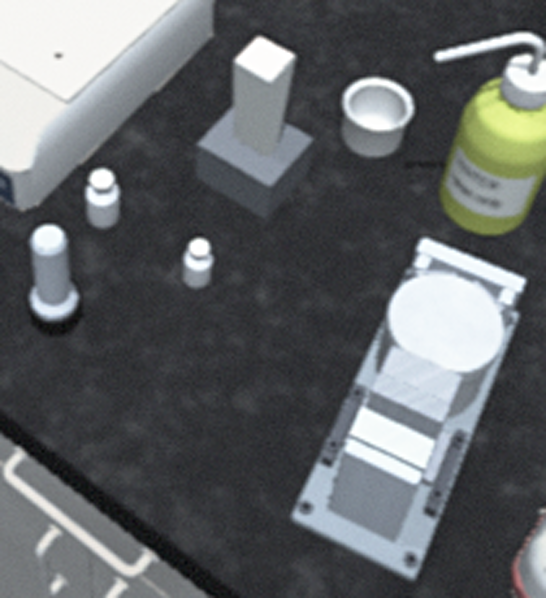

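Top crop: the wedge head corners are c1 (188..261, 80..151), and the rest is square to the world axes. The plate corners are c1 (577,605), (740,573) and (487,180), and the slot lies near c1 (705,488). Scene crop: plate corners c2 (293,518) and (415,578), tamper foot near c2 (53,305). Next I fit the poses.

```bash
cat > fit.py <<'E'
from h import *
from scipy.optimize import least_squares
T,S=load('top0'),load('scene0')
t=lambda u,v:(T,u/4+320,v/4+180)
c=lambda u,v:(S,u/2.6+280,v/2.6+190)
def fit(obs,x0):
    def P(p,X):
        a=p[2];return [p[0]+np.cos(a)*X[0]-np.sin(a)*X[1],p[1]+np.sin(a)*X[0]+np.cos(a)*X[1],X[2]]
    f=lambda p:np.ravel([np.array(proj(o[0],P(p,X)))-o[1:] for o,X in obs])
    q=least_squares(f,x0,x_scale=[.01,.01,.1],loss='soft_l1'); print(q.x[:2].round(4),np.degrees(q.x[2]).round(2),f(q.x).reshape(-1,2).round(1).tolist()); return q.x,P
E
python3 - <<'E'
from fit import *
cl,P=fit([(t(577,605),(-.045,.04,.008)),(t(740,573),(-.045,-.04,.008)),(t(487,180),(.162,.04,.008)),(c(293,518),(-.045,.04,.008)),(c(415,578),(-.045,-.04,.008))],[.4,0,.2])
for X in [(0,0,.1),(.0065,.022,.1),(.0065,-.022,.1),(-.0065,.022,.1),(-.0065,-.022,.1)]:
    w=P(cl,X);a=proj(T,w);b=proj(S,w);print(X,np.round(w,4),'c1',np.round([(a[0]-320)*4,(a[1]-180)*4]),'c2',np.round([(b[0]-280)*2.6,(b[1]-190)*2.6]))
wd,_=fit([(t(x,y),(X,Y,.13)) for x,y,X,Y in((188,80,.015,.015),(261,80,.015,-.015),(261,151,-.015,-.015),(188,151,-.015,.015))]+[(c(x,y),(X,Y,.13)) for x,y,X,Y in((233,66,-.015,.015),(262,36,.015,.015),(297,55,.015,-.015),(267,84,-.015,-.015))],[.5,.15,0])
rs,_=fit([(t(x,y),(X,Y,.04)) for x,y,X,Y in((137,97,.028,.032),(277,97,.028,-.032),(277,216,-.028,-.032),(137,216,-.028,.032))]+[(c(x,y),(X,Y,.04)) for x,y,X,Y in((197,147,-.028,.032),(314,145,.028,-.032),(267,182,-.028,-.032))],[.5,.15,0])
print('tamper top',ray(T,*t(139,557)[1:],.093),ray(S,*c(49,236)[1:],.093),'foot',ray(T,*t(129,558)[1:],.02),ray(S,*c(54,303)[1:],.02))
E
```

```text
[ 0.4667 -0.0318] 10.18 [[0.4, -0.1], [1.5, 0.3], [-0.6, -0.9], [-1.1, -0.6], [0.0, 0.5]]
(0, 0, 0.1) [ 0.4667 -0.0318  0.1   ] c1 [704. 485.] c2 [402. 415.]
(0.0065, 0.022, 0.1) [ 0.4693 -0.009   0.1   ] c1 [651. 479.] c2 [370. 389.]
(0.0065, -0.022, 0.1) [ 0.477  -0.0524  0.1   ] c1 [751. 461.] c2 [444. 423.]
(-0.0065, 0.022, 0.1) [ 0.4565 -0.0113  0.1   ] c1 [657. 509.] c2 [362. 408.]
(-0.0065, -0.022, 0.1) [ 0.4642 -0.0547  0.1   ] c1 [758. 491.] c2 [436. 442.]
[0.6214 0.1726] -1.21 [[0.9, 0.1], [0.2, 0.5], [0.2, -0.0], [0.7, -0.4], [-0.2, -2.2], [-1.3, -0.2], [-0.9, 0.3], [0.6, -1.1]]
[0.6222 0.1727] -0.68 [[0.6, 0.1], [-0.4, 0.5], [-0.1, 0.1], [0.5, -0.3], [-0.2, -1.6], [-0.5, -2.2], [0.6, 1.9]]
tamper top [0.43639126 0.2092858  0.093     ] [0.43861712 0.20900637 0.093     ] foot [0.43670518 0.20994815 0.02      ] [0.43492985 0.20645099 0.02      ]
```

```bash
python3 - <<'E'
from h import *
D=lambda yaw:[180,0,yaw]
w=(.6218,.1727); Y=179.1
r.reach([.42,.28,.42],D(Y)); 
r.reach([*w,.37],D(Y)); print(r.sense()['clock'])
r.servo_line([*w,.268],speed=.12); print(r.sense()['clock'],r.sense()['contact_force'])
r.grab(25); s=r.sense(); print(s['clock'],s['opening'],s['gripper_force'],s['contact_force'])
r.servo_line([*w,.39],speed=.12); s=r.sense(); print(s['clock'],s['opening'],s['contact_force'],s['tcp_pos'])
snap('scene','scene1')
crop('scene1',310,100,480,270,3.4,'c3')
E
```

```text
2.2667
3.2667 [-0.43185033 -0.03797893 -0.66794329]
4.2 0.029811680427468006 24.959062691777945 [ 0.83997396  2.06709084 -1.65168728]
5.3667 0.02986232330624991 [ 0.16665836  0.19179961 -0.71032586] [0.62180865 0.1726213  0.3886796 ]
```

View pics/c3.png

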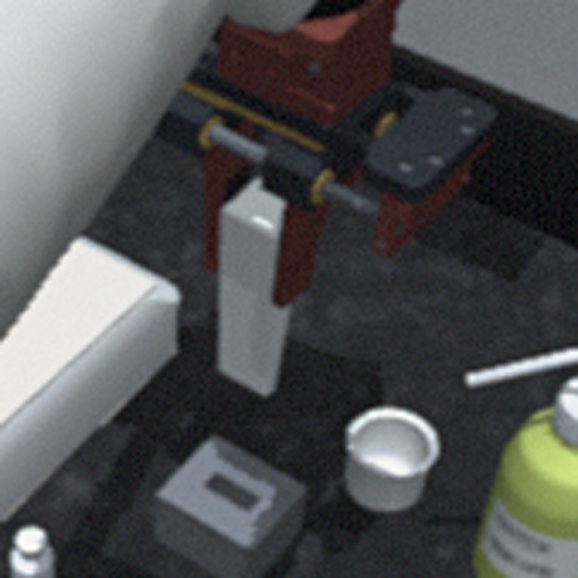

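```bash
python3 - <<'E'
from h import *
m=(.4667,-.0313)
r.reach([*m,.385],[180,0,190.2]); r.wait(.2); s=r.sense(); f0=np.array(s['contact_force']); print(s['clock'],s['tcp_pos'],f0)
snap('scene','scene2'); snap('top','top2')
for z in (.352,.346,.340,.335):
    r.servo_line([*m,z],speed=.05); s=r.sense(); print(s['clock'],s['tcp_pos'][2],(s['contact_force']-f0).round(2))
    if np.abs(s['contact_force']-f0).max()>2: break
snap('scene','scene3'); snap('top','top3')
a=cv2.imread('pics/scene3.png')[200:420,350:510]; b=cv2.imread('pics/top3.png')[220:340,420:540]
a=cv2.resize(a,(400,550)); b=cv2.resize(b,(400,400)); b=cv2.copyMakeBorder(b,0,150,0,0,cv2.BORDER_CONSTANT)
cv2.imwrite('pics/c4.png',np.hstack([a,b]))
E
```

```text
6.625 [ 0.46736315 -0.0306331   0.38483395] [ 0.01101597  0.4796784  -1.16583899]
7.5333 0.35226123067159354 [0.22 0.32 0.48]
7.8 0.3456216366927719 [-0.48  0.51  0.29]
8.0667 0.33944887378830213 [ 0.56 -0.86  0.55]
8.3167 0.3345422460165895 [ 0.13 -0.16 -0.35]
```

View pics/c4.png

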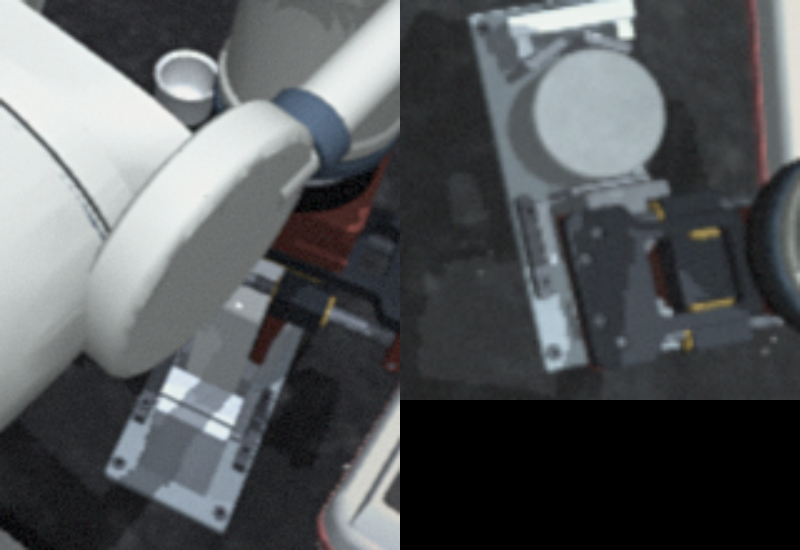

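The wedge enters the slot just behind the white cheek top at c4 (210,380). There is no contact force at 23 mm depth, so I lower it a little further and release.

```bash
python3 - <<'E'
from h import *
m=(.4667,-.0313)
s=r.sense(); f0=np.array(s['contact_force'])
for z in (.331,.327,.323):
    r.servo_line([*m,z],speed=.04); s=r.sense(); print(s['clock'],s['tcp_pos'],(s['contact_force']-f0).round(2))
    if np.abs(s['contact_force']-f0).max()>2: break
r.let_go(); s=r.sense(); print(s['clock'],s['opening'])
r.servo_line([*m,s['tcp_pos'][2]+.08],speed=.2)
r.reach([.44,.15,.42],[180,0,90]); print(r.sense()['clock'])
snap('scene','scene4'); snap('top','top4')
a=cv2.imread('pics/scene4.png')[210:420,370:510]; b=cv2.imread('pics/top4.png')[200:340,320:520]
a=cv2.resize(a,(360,540)); b=cv2.resize(b,(440,308)); b=cv2.copyMakeBorder(b,0,232,0,0,cv2.BORDER_CONSTANT)
cv2.imwrite('pics/c5.png',np.hstack([a,b]))
E
```

```text
8.6667 [ 0.46669933 -0.03129454  0.33064953] [ 0.39 -0.69  0.92]
8.9167 [ 0.4666907  -0.03128857  0.32659786] [-0.31 -0.24  1.87]
9.1667 [ 0.46671599 -0.0313401   0.32264648] [-0.43 -0.53  0.94]
10.1667 0.08799860361230374
12.575
```

View pics/c5.png

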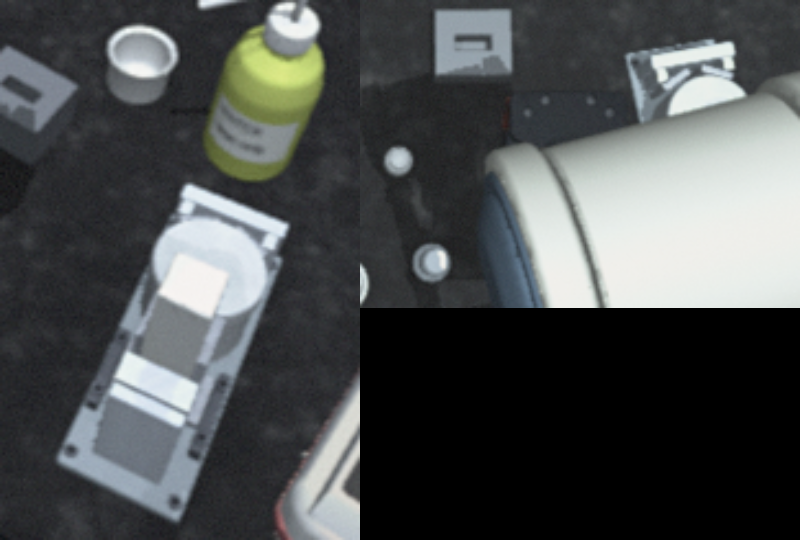

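The wedge stands upright in the slot, head centre at about c5 (194,283), which is scene (445.5,320). Next I pick up the tamper.

```bash
python3 - <<'E'
from h import *
S=load('scene4')
for z in (.175,.18,.185,.19,.195): print(z,np.round(proj(S,[.4667,-.0313,z]),1), ray(S,445.5,320,z).round(4))
p=(.437,.2088)
r.reach([*p,.35],[180,0,90]); r.servo_line([*p,.233],speed=.12)
s=r.sense(); print(s['clock'],s['contact_force'])
r.grab(35); s=r.sense(); print(s['clock'],s['opening'],s['contact_force'],s['tcp_pos'])
r.servo_line([*p,.26],speed=.1)
r.servo_line([*p,.45],speed=.25); s=r.sense(); print(s['clock'],s['opening'],s['contact_force'],s['tcp_pos'])
r.reach([.4667,-.0313,.45],[180,0,90]); r.wait(.2); s=r.sense(); print(s['clock'],s['opening'],s['contact_force'],s['tcp_pos'])
snap('scene','scene5')
crop('scene5',370,190,510,390,3,'c6')
E
```

```text
0.175 [443.2 323.7] [ 0.4736 -0.0308  0.175 ]
0.18 [443.9 321.8] [ 0.4705 -0.0316  0.18  ]
0.185 [444.5 319.9] [ 0.4674 -0.0324  0.185 ]
0.19 [445.2 318. ] [ 0.4643 -0.0331  0.19  ]
0.195 [445.9 316. ] [ 0.4612 -0.0339  0.195 ]
14.2583 [-1.14917492  0.58620505 -0.5717954 ]
15.275 0.022189433893082748 [ 0.48003013 -0.08292703  0.01916183] [0.43701336 0.20879501 0.23292989]
16.6 0.02226550626423464 [ 0.71186533  1.27380715 -2.09374546] [0.43714566 0.20885094 0.44801712]
17.7583 0.022242148701511377 [ 0.30475301  0.42616733 -1.5949526 ] [ 0.46679629 -0.03011027  0.44990778]
```

View pics/c6.png

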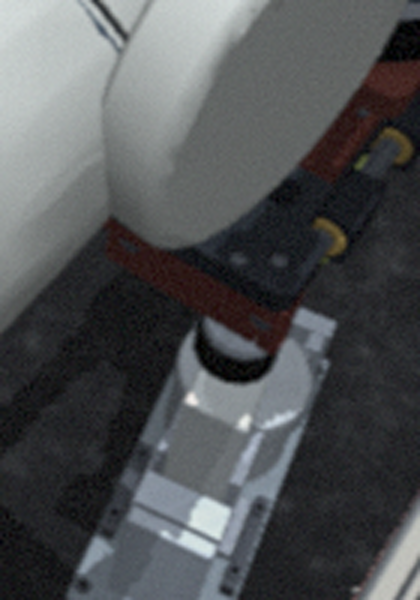

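```bash
python3 - <<'E'
from h import *
m=(.4667,-.0313)
r.servo_line([*m,.424],speed=.1); r.wait(.1)
def F():
    v=[]
    for _ in range(3): v.append(r.sense()['contact_force']); r.wait(.02)
    return np.mean(v,0)
f0=F(); z=.424; log=[]; hi=0
while z>.345 and r.sense()['clock']<42:
    f=F()-f0; t=r.sense()['tcp_pos'][2]; log.append((round(z,4),round(t,4),round(f[2],1)))
    if f[2]>17: hi+=1
    if hi or np.abs(f).max()>22: break
    z-= .002 if f[2]<8 else (.001 if f[2]<12 else .0006)
    r.servo_line([*m,z],speed=.03)
print(*log); s=r.sense(); print(s['clock'],s['contact_force']-f0,s['opening'],s['torque'])
E
```

```text
(0.424, np.float64(0.4248), np.float64(-0.6)) (0.422, np.float64(0.422), np.float64(-0.4)) (0.42, np.float64(0.4199), np.float64(-0.7)) (0.418, np.float64(0.4179), np.float64(-0.2)) (0.416, np.float64(0.4162), np.float64(0.7)) (0.414, np.float64(0.4142), np.float64(2.3)) (0.412, np.float64(0.412), np.float64(2.2)) (0.41, np.float64(0.4091), np.float64(-0.9)) (0.408, np.float64(0.4074), np.float64(-0.4)) (0.406, np.float64(0.4058), np.float64(0.3)) (0.404, np.float64(0.4041), np.float64(1.4)) (0.402, np.float64(0.4022), np.float64(2.8)) (0.4, np.float64(0.4009), np.float64(7.1)) (0.398, np.float64(0.3999), np.float64(11.0)) (0.397, np.float64(0.3997), np.float64(13.9)) (0.3964, np.float64(0.3996), np.float64(15.7)) (0.3958, np.float64(0.3994), np.float64(17.2))
23.2167 [-2.11353255  0.11780918 16.50433442] 0.022489848257433206 [0.06448076 0.60213754 0.012782  ]
```

Movement has stopped: the last 10 N gave only about 0.5 mm. One small nudge within the recommended 15–20 N, then I put the tamper back.

```bash
python3 - <<'E'
from h import *
m=(.4667,-.0313); p=(.437,.2088)
r.servo_line([*m,.3954],speed=.03); r.wait(.15); s=r.sense(); print(s['tcp_pos'][2],s['contact_force'])
r.servo_line([*m,.45],speed=.1); s=r.sense(); print(s['clock'],s['opening'],s['contact_force'])
snap('scene','scene6')
r.reach([*p,.36],[180,0,90]); r.servo_line([*p,.238],speed=.1); r.wait(.2); f0=np.array(r.sense()['contact_force'])
for z in np.arange(.2365,.229,-.001):
    r.servo_line([*p,z],speed=.03); s=r.sense(); df=s['contact_force'][2]-f0[2]
    if df>3: break
print(s['clock'],z,s['tcp_pos'],df)
r.let_go(); r.servo_line([*p,.36],speed=.12); r.reach([.40,.36,.42],[180,0,90]); r.wait(.2)
print(r.sense()['clock'],r.sense()['opening'])
snap('scene','scene7'); snap('top','top7')
a=cv2.imread('pics/scene7.png')[190:420,280:500]; b=cv2.imread('pics/top7.png')[180:340,300:520]
cv2.imwrite('pics/c7.png',np.hstack([cv2.resize(a,(400,418)),cv2.copyMakeBorder(cv2.resize(b,(400,291)),0,127,0,0,cv2.BORDER_CONSTANT)]))
E
```

```text
0.39925447297131517 [-1.80469539  0.56957271 17.51313985]
24.3167 0.022639484016803255 [ 0.56488679 -0.03087684 -2.25268917]
28.4417 0.23149999999999998 [0.43708899 0.20884762 0.23285742] 7.58233376065747
31.675 0.08775166418995306
```

View pics/c7.png

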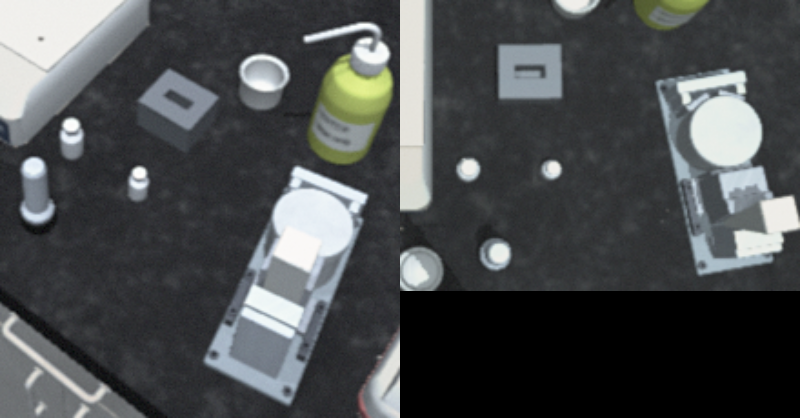

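The tamper stands upright at c7 (37,195), the wedge is upright in the slot at c7 (298,250), and the bystanders have not moved. Net press reached was about 19 N, and the wedge had stopped. I hand in.

```bash
python3 -c "
from station import r
print(r.hand_in(), r.sense()['clock'])"
```

```text
the job is handed in; nothing more can be done
the job is handed in; nothing more can be done
```

I handed the job in at about 32 s of the 54 s allowed. The wedge had stopped under a press of about 19 N, the tamper is upright on the bench again and the other things look undisturbed; the squeeze on the tin I could only infer from the press force, and no verdict came back.

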